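# Hang the air filter frame on the fan box's two hooks

### The arm

A 6-joint arm with a two-finger parallel gripper is mounted at the origin on the work surface. World frame = base frame: x ahead of the robot, y to its left, z up, the work surface at z = 0. Lengths are in m, angles in rad, forces in N, time in s.
With the tool pointing down it reaches from about 0.35 to 0.875 m from the base axis. Payload 4.2 kg.
Tool frame: the origin (TCP) lies midway between the tips of the shut fingers; the grasp point (between the pads) lies 19 mm behind it; z points along the fingers, y is the direction in which the jaws open and shut (so a half turn about z gives the same grasp; the last joint's range is limited). The gripper opens to 87 mm and grips with 3 to 60 N. Pads are 19 mm wide; open, the fingers measure 117 mm over their backs; the gripper's body (75 mm by 190 mm) begins 51 mm behind the grasp point.
Start: joints at [-0.993, 0.385, 0.008, 0, -1.194, -0.259], TCP at [0.196, -0.593, 0.223] pointing down, gripper open.
Joint ranges: [-3.14, 3.14], [-1.21, 2.06], [-1.07, 1.41], [-3.16, 2.05], [-2.99, -0.16], [-3.1, 3.1]. Speed limits (rad/s): [2.79, 2.79, 3.14, 3.14, 3.14, 3.14].

### API

Orientations are given as a unit quaternion [w, x, y, z].
In Python, from cell import r gives the robot as it stands.
- The arm moves only by the tool jog_arm, never from a script. Its argument "deltas" is a list that holds one entry, the list of rows, each a list of 5 numbers: the finger opening in mm, from 0 to 87, then the shift along the tool's x, y, z each as a share of 120 mm, from -1 to 1, then the turn about the tool's z as a share of 2 rad, from -1 to 1. In form: [[[gripper, x, y, z, roll], ...]]. A call has 1 to 5 rows; each row shifts and turns the commanded pose from where the row before left it, along the tool's axes as they then stand; what a row does not reach is not made up. A row lasts 1/10 s, in which the tool goes at most 50 mm and 8.59 degrees, less where a joint would pass 70% of its speed; a pose out of reach is approached as far as the arm can. A call with a number of a shift or a turn outside -1 to 1 is refused whole. A call with a gripper value outside its range is refused whole. The fingers move at their own pace and stop on an object; the grip force is fixed at half the most. Time passes only in rows, so rows that do not move let the fingers close. It gives the time, the measured TCP pose, the force and the opening at its end, in the units of the state.
- r.state(): the state, without advancing time (a new reading comes with each control period).
- r.grab_frame(name): name is "scene" or "side" or "wrist"; returns (picture, depth): 384x512x3 uint8, red, green, blue; 384x512 float32, m along the optical axis (not along the pixel's ray), 0 where there is no reading.
- r.camera_params(name): a dict with "fov_y" (degrees; the focal length in pixels is half the picture's height over the tangent of half this angle, whatever the lens; pixels are square), "cx", "cy" (the principal point, pixels), "dist" ([k1, k2, p1, p2, k3] as OpenCV has them; the pictures are not rectified), "eye" and "attitude" of the camera in the world. Camera axes: x right, y up, looking along -z (the intrinsics and any distortion apply to the point x, -y, -z); pixel columns grow to the right and rows downward; lengths in m; the calibration is good to about 2 mm. A picture is of the moment at which its call begins: read the wrist's pose just before it. camera_params takes no time and is no camera call; for the wrist camera it gives the pose at the moment of the call.
- r.finish_job(): hands the job in, once; it reports no verdict.
Trained networks look in the newest picture that a camera, given by its name, has taken for a name from the list of things; names that differ only in an ending like _2 or _b are one class to them, and where a whole thing is asked for, a point or a joint stands for the part that bears it (a point fixed in the world has none). Each returns a list of dicts, best first, with "score" (0 to 1); they miss things now and then, are a little off and sometimes report something else, mostly with a low value. They report only what shows in the picture. A call takes as long as a camera call.
- r.search_frame(camera, name): "position" ([column, row] in pixels, amid what is visible of it).
- r.regions_of(camera, name): "region" (384x512 bool, what is visible of it) and "position" ([column, row] in pixels, amid what is visible of it).
- r.mark_of(camera, name): "position" ([column, row] in pixels: a listed point, or the origin of a listed thing).
The state is a dict: "time_s": time; "joint_positions": joint angles; "qvel": joint speeds; "tau": joint torques, N m; "position": TCP position; "tcp_rot": TCP orientation; "ft_force": force on the tool from outside, world axes, zero at the start; "wrist_torque": the same for the moment, N m; "gripper_width": finger opening in m.
Only numpy, scipy, OpenCV 4.12 (cv2) and the standard library are available. Lean on these libraries where they do the work, as an engineer would, in place of code of your own. Each camera call takes 0.05 s, during which the arm holds its last target. There are 200 camera calls.

### The job

Lift the air filter frame out of its wooden rest by the blue grip and hang its rod on both brass hooks in front of the fan box. The hooks are not set to quite the same height, so feel for them: before you let go, press the held frame down with some 12 N beyond its own weight for a good second, so that both hooks take their share, then ease off that press and let go, never loading either hook with more than 12 N. Leave it hanging still and leave everything else on the table where it is.

Things in the scene. Friction and masses are not known exactly. Their poses are not given: they have to be found in the camera images.
- filter_grip (a point): Centre of the blue grip in the middle of the filter frame's rod: 56 mm long (y, along the rod), 14 mm thick (x), 18 mm high (z up); a finger guard plate (x 48, y 60 mm) has its top 23 mm below this point. Pinched lightly across x (about 25 N) the frame is carried safely, and still turns up to 0.11 rad between the pads about x when one rod end is lifted with a few newtons.
- filter: Filter frame, 0.28 to 0.45 kg, starts upright. Origin at the middle of its lower edge, 162 mm below the grip's centre; x across the panel, y along the rod. White panel in aluminium edging 200 wide, 8 thick, 130 mm high; two tabs (16 mm wide, y +-88 mm) join it to a steel rod (10 mm thick, 310 mm long, end knobs 18 mm wide and 8 mm long) at the grip's height.
- filter_rod_left (a point): Point on the rod's axis at y = +125 mm, between panel and left end knob, where the left hook should carry it.
- filter_rod_right (a point): The same at y = -125 mm, for the right hook.
- fanbox: Grey fixed fan box with a black round fan in its front. Origin on the table straight below the hung rod's middle; x points away from the front to the back of the box. The box is 90 mm deep (x from 30 to 120 mm), 300 mm wide (y) and 190 mm high. Two hooks stand in front of it at y = +-125 mm. The space in front (smaller x) is open.
- hang_mid (a point): Nominal middle of the hung rod's axis: 240 mm above the table over the fan box's origin, axes of the fan box. The true seat of each hook is up to 14 mm higher or lower.
- hook_left: Left hook (y +125 mm of the fan box): fixed dark strap with a brass wire cradle, open at the top. Origin: nominal axis of the seated rod. The cradle is clamped at an unreported height: the rod seats 14 mm below to 14 mm above the origin. It does not give. Flat floor 16 mm long (x), sides slope outwards; front lip 21 mm, rear side 9 mm above the seated rod's axis.
- hook_right: Right hook (y = -125 mm of the fan box), made like the left one, at a height of its own.
- rest: Fixed wooden rest in which the frame starts: board 100 x 240 x 12 mm with two upright strips (to 40 mm above the table) that leave a 13 mm slot along y for the panel's lower edge. Origin under its centre; the panel stands on the board.
- tub: Clear open tub with mushrooms, 130 x 180 x 60 mm; leave alone. Origin under its centre.
- jar_a: Glass jar, 72 mm wide, 100 mm high; leave alone. Origin under its centre.
- jar_b: Brown jar, 72 mm wide, 100 mm high; leave alone. Origin under its centre.
- mister: White bottle with blue cap, 70 mm wide, 170 mm high; leave alone. Origin under its centre.
- clip: White plastic bag clip, 220 mm long, 16 mm high; leave alone. Origin under its centre.
- brush: Hand brush lying flat; leave alone.
- cup: Orange plastic cup, 64 mm wide, 60 mm high; leave alone. Origin under its centre.

How it is judged:
On the way, in this order (a step that is already met when the one before it is completed fails the run):
1. the frame is lifted out of the rest, held by the gripper (z of filter in the frame of rest above 0.06 m and contact force between filter and the fingers above 0.5 N), for 0.2 s.
2. while the fingers still hold the frame, each hook is pressed with at least 4 N for 0.4 s (contact force between filter and hook_left above 4 N and contact force between filter and hook_right above 4 N and contact force between filter and the fingers above 0.5 N), for 0.4 s.
At the end, for the whole second after the job is handed in: The frame hangs at rest and released, both hooks carry it (over 0.6 N each), and the rod lies in both cradles: each marked rod point within 13 mm of its hook's origin in x, 22 mm in y and 20 mm in z; the frame within 0.2 rad of upright (contact force between filter and hook_left above 0.6 N and contact force between filter and hook_right above 0.6 N and x of filter_rod_left in the frame of hook_left between -0.013 and 0.013 m and y of filter_rod_left in the frame of hook_left between -0.022 and 0.022 m and z of filter_rod_left in the frame of hook_left between -0.02 and 0.02 m and x of filter_rod_right in the frame of hook_right between -0.013 and 0.013 m and y of filter_rod_right in the frame of hook_right between -0.022 and 0.022 m and z of filter_rod_right in the frame of hook_right between -0.02 and 0.02 m and linear speed of filter below 0.02 m/s and angular speed of filter below 0.15 rad/s and angle between filter's own z axis and vertical below 0.2 rad); the robot touches nothing.
It fails at once if a hook is loaded with more than 12 N by the frame (contact force between filter and hook_left above 12 N or contact force between filter and hook_right above 12 N).
It fails at once if the robot itself pushes on a hook with more than 12 N (contact force between any of the arm, the fingers and hook_left above 12 N or contact force between any of the arm, the fingers and hook_right above 12 N).
It fails at once if another thing on the table is moved by more than 30 mm (distance of any of tub, jar_a, jar_b, mister, clip, brush, cup from where it was at the start of the episode above 0.03 m).
It also fails if it takes over 67 s, if anything falls off the work surface, if the arm or the gripper's body presses on something with over 40 N, if the wrist force passes 120 N, or if a joint passes its speed limit or range.

## Working session

There is one attempt and no reset: what is moved stays moved. The work goes in short steps, Python scripts to look and compute and a tool call to move; the robot and the scene stay as the last step left them, time stands still between calls to the robot, and variables do not carry over. Pictures are saved under pics/ and viewed, about 8 in all and at most 12, crops included, and the job is handed in when it is done.

Besides the shell and the picture viewer there is one more tool, called after "Emit:" by a JSON object that holds its "method" and its "body". jog_arm: Moves the arm, as the interface text tells. Shift numbers are shares of 120 mm and turn numbers shares of 2 rad, none past 1 either way. Its arguments: {"type":"object","properties":{"deltas":{"type":"array"}},"required":["deltas"]}

```bash
mkdir -p pics
cat > h.py <<'E'
import numpy as np,cv2
from scipy.spatial.transform import Rotation as R
from cell import r
def rot(q): return R.from_quat([q[1],q[2],q[3],q[0]]).as_matrix()
def cam(n):
    p=r.camera_params(n); f=192/np.tan(np.radians(p['fov_y'])/2)
    K=np.array([[f,0,p['cx']],[0,f,p['cy']],[0,0,1]]); return p,K,np.array(p['dist'],float)
def ray(n,uv):
    p,K,d=cam(n); x=cv2.undistortPoints(np.array(uv,float).reshape(-1,1,2),K,d)[:,0]
    v=np.c_[x[:,0],-x[:,1],-np.ones(len(x))]
    return np.array(p['eye']),v@rot(p['attitude']).T
def at_depth(n,uv,dep): e,v=ray(n,uv); return e+v*np.reshape(dep,(-1,1))
def at_z(n,uv,z): e,v=ray(n,uv); return e+v*((z-e[2])/v[:,2])[:,None]
def proj(n,P):
    p,K,d=cam(n); c=(np.atleast_2d(P)-p['eye'])@rot(p['attitude']); c=c*[1,-1,-1]
    return cv2.projectPoints(c,np.zeros(3),np.zeros(3),K,d)[0][:,0]
def save(n,im): cv2.imwrite('pics/'+n+'.png',im[...,::-1])
E
python3 - <<'E'
from h import *
np.set_printoptions(precision=4,suppress=True)
print(r.state())
ims=[]
for n in ['scene','side']:
    im,d=r.grab_frame(n); ims.append(im)
    print(n,r.camera_params(n))
    np.save(n+'_d.npy',d); np.save(n+'_i.npy',im)
    for k in ['filter_grip','filter','filter_rod_left','filter_rod_right','fanbox','hang_mid','hook_left','hook_right','rest']:
        for o in r.mark_of(n,k)[:2]:
            u=o['position']; dd=d[int(np.clip(u[1],0,383)),int(np.clip(u[0],0,511))]
            print(k,np.array(u),round(o['score'],2),at_depth(n,u,dd)[0])
    save(n,im)
E
```

```text
{'time_s': 0.0, 'joint_positions': array([-0.9934,  0.3855,  0.0066, -0.0005, -1.194 , -0.2586]), 'qvel': array([ 0.0011,  0.0007, -0.0001,  0.0015, -0.0013, -0.0001]), 'tau': array([ -0.0002, -39.0665,  18.7407,   4.2198,   0.011 ,  -0.0002]), 'position': array([ 0.1957, -0.5929,  0.2215]), 'tcp_rot': array([-0.0002, -0.1586,  0.9873,  0.0011]), 'ft_force': array([ 0.7988, -0.1709,  0.7315]), 'wrist_torque': array([-0.0126,  0.0074,  0.0528]), 'gripper_width': 0.08681788738561606}
scene {'fov_y': 48.34516533055113, 'cx': 249.70515394214124, 'cy': 194.05780914987244, 'dist': array([0.0086, 0.    , 0.    , 0.    , 0.    ]), 'eye': array([ 1.376 , -0.2865,  1.3895]), 'attitude': array([0.7765, 0.2465, 0.1798, 0.5513])}
filter_grip [177.9 210.5] 0.58 [ 0.5432 -0.2639  0.1835]
filter [183.2 239.6] 0.41 [ 0.5641 -0.2726  0.0248]
filter_rod_left [208.6 196.6] 0.65 [ 0.3916 -0.1295 -0.0012]
filter_rod_left [139.3 229.6] 0.6 [ 0.5691 -0.4016  0.1758]
filter_rod_right [142.5 225.7] 0.9 [ 0.4408 -0.4034  0.0024]
fanbox [296.6 195. ] 0.81 [0.6195 0.1372 0.1874]
hang_mid [304.6 159.7] 0.58 [0.34
[... 382 characters left out ...]
0913,  0.    ,  0.    ,  0.    ,  0.    ]), 'eye': array([-0.1625,  0.6913,  1.3627]), 'attitude': array([-0.3631, -0.1351,  0.3027,  0.8708])}
filter_grip [304.6 147.9] 0.58 [ 0.5397 -0.2924  0.1776]
filter [298.4 174.9] 0.66 [ 0.5357 -0.2658  0.031 ]
filter_rod_left [281.3 168.8] 0.68 [ 0.6303 -0.2583  0.0036]
filter_rod_left [314.9 132.7] 0.28 [ 0.6806 -0.5612 -0.0035]
filter_rod_right [312.2 130.1] 0.72 [ 0.7024 -0.5663 -0.0035]
fanbox [227.2 244.8] 0.63 [ 0.5113  0.1873 -0.0063]
hang_mid [221.9 211.9] 0.79 [0.5419 0.1713 0.1719]
hook_left [199.1 237.6] 0.65 [0.5081 0.3076 0.1848]
hook_right [240.  183.7] 0.57 [ 0.7024 -0.0652 -0.0003]
hook_right [198.  238.9] 0.18 [0.4753 0.3315 0.2402]
```

Run:
```python
from h import *
a=np.load('scene_i.npy')[90:310,90:390];b=np.load('side_i.npy')[80:300,150:450]
save('c1',cv2.resize(a,(800,587),interpolation=2)); save('c2',cv2.resize(b,(800,587),interpolation=2))
```

```text
(no output)
```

View pics/c1.png

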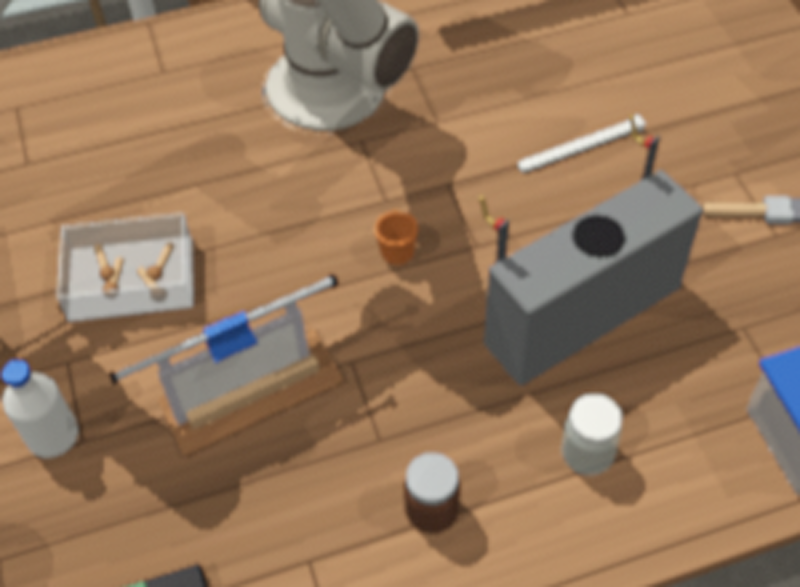

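View pics/c2.png

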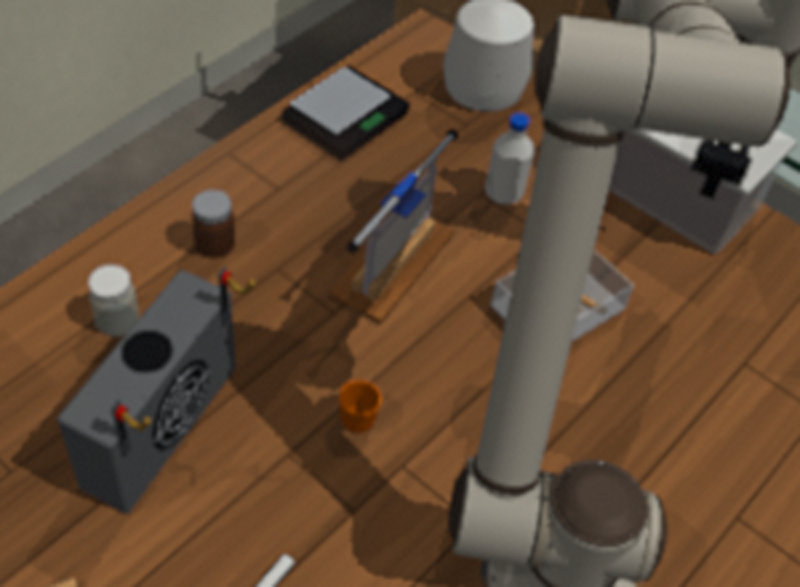

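The scene crop shows the rod knobs at about (133,232) and (215,195) in full-picture pixels, and the hooks at (273,170) and (331,140). The side crop shows the knobs at (282,172) and (320,130), and the hooks at (239,188) and (201,239).

Run:
```python
from h import *
np.set_printoptions(precision=4,suppress=True)
def tri(u,v):
    e1,a=ray('scene',u);e2,b=ray('side',v);a=a[0]/np.linalg.norm(a);b=b[0]/np.linalg.norm(b)
    s=np.linalg.lstsq(np.c_[a,-b],e2-e1,rcond=None)[0]
    p,q=e1+s[0]*a,e2+s[1]*b; return (p+q)/2,np.linalg.norm(p-q)
for nm,u,v in [('knobR',(132.7,231.7),(319.9,130.2)),('knobL',(215.2,195.4),(282.4,172.2)),('hookR',(273,169.5),(239.2,187.6)),('hookL',(331,139.5),(201.4,239))]:
    print(nm,*tri(u,v))
for nm in ['scene','side']:
    d=np.load(nm+'_d.npy'); uu,vv=np.meshgrid(np.arange(512),np.arange(384))
    P=at_depth(nm,np.c_[uu.ravel(),vv.ravel()],d.ravel()); ok=d.ravel()>0
    c=P[ok&(abs(P[:,2]-.19)<.008)&(P[:,0]>.3)&(P[:,0]<.8)&(P[:,1]>-.1)&(P[:,1]<.45)]
    print(nm,'box',len(c),c.mean(0),cv2.minAreaRect(c[:,:2].astype(np.float32)))
    f=P[ok&(P[:,2]>.163)&(P[:,2]<.2)&(P[:,0]>.4)&(P[:,0]<.65)&(P[:,1]>-.47)&(P[:,1]<-.1)]
    print('rod',len(f),f.mean(0),cv2.fitLine(f[:,:2].astype(np.float32),cv2.DIST_HUBER,0,.01,.01).ravel(),f.min(0),f.max(0))
    h=P[ok&(P[:,2]>.215)&(P[:,2]<.3)&(P[:,0]>.35)&(P[:,0]<.7)&(P[:,1]>0)&(P[:,1]<.45)]
    print('hooks',len(h)); print(h[np.argsort(h[:,1])][:40])
```

```text
knobR [ 0.5668 -0.4253  0.1731] 0.0033896252547737592
knobL [ 0.5165 -0.1275  0.1733] 0.0037751996302807667
hookR [0.5329 0.084  0.2467] 0.005887280771777579
hookL [0.467  0.3273 0.2432] 0.00616366934364727
scene box 1744 [0.5822 0.2132 0.1906] ((0.5757843255996704, 0.2182442545890808), (0.09710031002759933, 0.2994749844074249), 15.446184158325195)
rod 352 [ 0.5454 -0.2795  0.1785] [ 0.1685 -0.9857  0.5454 -0.2795] [ 0.5118 -0.4296  0.1642] [ 0.5781 -0.1239  0.1902]
hooks 152
[[0.5168 0.0719 0.2638]
 [0.5261 0.072  0.2638]
 [0.5227 0.0733 0.2646]
 [0.5239 0.0733 0.2499]
 [0.5327 0.0741 0.238 ]
 [0.5201 0.0742 0.2667]
 [0.521  0.0744 0.2515]
 [0.5311 0.0744 0.247 ]
 [0.5287 0.0748 0.2602]
 [0.5286 0.075  0.2546]
 [0.5279 0.0759 0.2371]
 [0.5368 0.076  0.2422]
 [0.5268 0.076  0.2467]
 [0.5367 0.0763 0.2364]
 [0.5628 0.0763 0.2567]
 [0.5241 0.0765 0.2596]
 [0.5223 0.0772 0.2626]
 [0.5216 0.0773 0.2671]
 [0.5609 0.0775 0.2484]
 [0.5425 0.0777 0.2372]
 [0.5501 0.0783 0.2406]
 [0.5305 0.0783 0.2446]
 [0.5684 0.0785 0.2406]
 [0.54   0.0786 0.2393]
 [0.5572 0.0786 0.2544]
 [0.5689 0.0791 0.2
[... 875 characters left out ...]
61]
 [0.5441 0.0838 0.2393]
 [0.5277 0.0839 0.2477]
 [0.5539 0.0841 0.2483]
 [0.5328 0.0842 0.2436]
 [0.5218 0.0843 0.2531]
 [0.5274 0.0845 0.2427]
 [0.5574 0.0853 0.2578]
 [0.5368 0.0856 0.2414]
 [0.5314 0.0858 0.2404]
 [0.5517 0.0863 0.2464]
 [0.536  0.0865 0.2371]
 [0.5252 0.0866 0.2407]
 [0.5455 0.0871 0.2467]
 [0.5624 0.0875 0.2268]
 [0.5447 0.0881 0.2424]
 [0.5394 0.0881 0.2413]
 [0.5396 0.0883 0.2355]
 [0.5592 0.0885 0.2589]
 [0.554  0.0888 0.2522]
 [0.5613 0.0888 0.2232]
 [0.5635 0.0893 0.2616]
 [0.5529 0.0894 0.2594]
 [0.553  0.0903 0.2429]
 [0.5424 0.0903 0.2406]
 [0.5573 0.0904 0.2564]
 [0.5467 0.0909 0.2489]
 [0.5591 0.091  0.2211]
 [0.5463 0.0915 0.2441]
 [0.5511 0.0916 0.2514]]
```

Emit:
{"method": "jog_arm", "body": {"deltas": [[[87,0,0,-0.35,0],[87,-0.35,0.16,0,0],[87,-0.35,0.16,0,0],[87,-0.35,0.16,0,0],[87,-0.35,0.16,0,0]]]}}

```text
time_s: 1.5
position: [0.3323, -0.4667, 0.2648]
tcp_rot: [0.0, -0.158, 0.987, -0.0]
ft_force: [0.9, -0.5, 0.2]
gripper_width: 0.087
```

Emit:
{"method": "jog_arm", "body": {"deltas": [[[87,-0.35,0.16,0,0],[87,-0.35,0.16,0,0],[87,-0.35,0.16,0,0],[87,-0.35,0.16,0,0],[87,-0.35,0.16,0,0]]]}}

```text
time_s: 2.0
position: [0.5019, -0.3094, 0.2649]
tcp_rot: [0.0, -0.159, 0.987, -0.0]
ft_force: [0.6, -0.4, -0.2]
gripper_width: 0.0871
```

Emit:
{"method": "jog_arm", "body": {"deltas": [[[87,0,0,0,-0.071],[87,0,0,0,-0.071],[87,0,0,0,-0.071],[87,0,0,0,-0.071],[87,0,0,0,-0.071]]]}}

```text
time_s: 2.5
position: [0.5008, -0.3108, 0.2645]
tcp_rot: [-0.0, -0.495, 0.869, 0.0]
ft_force: [-0.0, -0.8, 0.7]
gripper_width: 0.0867
```

Emit:
{"method": "jog_arm", "body": {"deltas": [[[87,0,0,0,-0.071],[87,0,0,0,-0.071],[87,0,0,0,-0.071],[87,0,0,0,-0.071],[87,0,0,0,-0.071]]]}}

```text
time_s: 3.0
position: [0.5007, -0.3109, 0.2646]
tcp_rot: [-0.0, 0.766, -0.643, 0.0]
ft_force: [-0.2, 0.7, 0.4]
gripper_width: 0.0872
```

Run:
```python
from h import *
np.set_printoptions(precision=4,suppress=True)
s=r.state(); print(s['position'],s['joint_positions'])
im,d=r.grab_frame('wrist'); save('w1',im)
uu,vv=np.meshgrid(np.arange(512),np.arange(384))
P=at_depth('wrist',np.c_[uu.ravel(),vv.ravel()],d.ravel()).reshape(384,512,3)
hsv=cv2.cvtColor(im,cv2.COLOR_RGB2HSV); m=(abs(hsv[...,0].astype(int)-112)<12)&(hsv[...,1]>130)&(d>0)
Q=P[m]; t=Q[(Q[:,2]>.172)&(Q[:,2]<.195)]; print(m.sum(),len(t),np.median(t,0),t.min(0),t.max(0),cv2.minAreaRect(t[:,:2].astype(np.float32)))
q=P[(P[...,2]>.165)&(P[...,2]<.2)&(d>0)]; print(len(q),q.min(0),q.max(0),cv2.fitLine(q[:,:2].astype(np.float32),cv2.DIST_HUBER,0,.01,.01).ravel())
for k in ['filter_grip','filter_rod_left','filter_rod_right']:
  for o in r.mark_of('wrist',k)[:1]: print(k,o['position'],o['score'],at_z('wrist',o['position'],.174))
```

```text
[ 0.5007 -0.3109  0.2646] [-0.2811  0.298  -0.0142 -0.     -1.2586  0.4549]
2523 914 [ 0.5401 -0.2782  0.1845] [ 0.5304 -0.3036  0.1722] [ 0.5522 -0.248   0.1867] ((0.5405774712562561, -0.275483638048172), (0.013639041222631931, 0.05548273026943207), 10.382922172546387)
3481 [ 0.5144 -0.4294  0.1666] [ 0.5759 -0.1519  0.1867] [ 0.1723 -0.985   0.5531 -0.3525]
filter_grip [203.4, 223.6] 0.7 [[ 0.5394 -0.2742  0.174 ]]
filter_rod_left [208.7, 329.5] 0.63 [[ 0.5201 -0.1507  0.174 ]]
filter_rod_right [194.4, 81.9] 0.96 [[ 0.5617 -0.3984  0.174 ]]
```

View pics/w1.png

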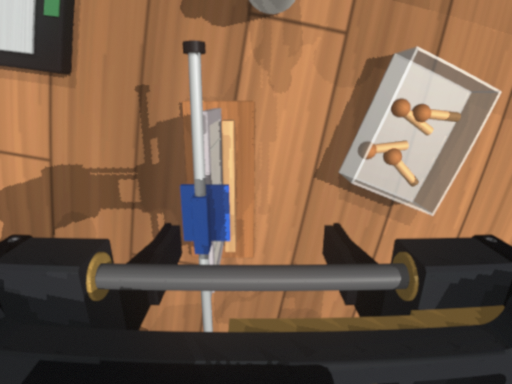

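The wrist view shows the blue grip at (205,218), centre about (0.5405, -0.2755) and its top near 0.185. That agrees with the earlier fix, and the yaw is aligned.

Emit:
{"method": "jog_arm", "body": {"deltas": [[[87,-0.117,-0.19,0,0],[87,-0.117,-0.19,0,0],[87,0,0,0.3,0],[87,0,0,0.3,0],[87,0,0,0.2,0]]]}}

```text
time_s: 3.7
position: [0.54, -0.2748, 0.1659]
tcp_rot: [0.0, 0.763, -0.646, -0.002]
ft_force: [0.8, -0.4, 0.4]
gripper_width: 0.0869
```

Emit:
{"method": "jog_arm", "body": {"deltas": [[[87,0,0,0.09,0],[87,0,0,0,0]]]}}

```text
time_s: 3.9
position: [0.5403, -0.2755, 0.1564]
tcp_rot: [0.001, 0.764, -0.646, -0.001]
ft_force: [0.7, -0.4, -0.6]
gripper_width: 0.0867
```

Emit:
{"method": "jog_arm", "body": {"deltas": [[[0,0,0,0,0],[0,0,0,0,0],[0,0,0,0,0],[0,0,0,0,0],[0,0,0,0,0]]]}}

```text
time_s: 4.4
position: [0.5411, -0.2757, 0.1583]
tcp_rot: [-0.0, 0.764, -0.645, 0.0]
ft_force: [0.4, -0.3, 0.5]
gripper_width: 0.0554
```

Emit:
{"method": "jog_arm", "body": {"deltas": [[[0,0,0,0,0],[0,0,0,0,0],[0,0,0,0,0],[0,0,0,0,0]]]}}

```text
time_s: 4.8
position: [0.541, -0.2756, 0.1577]
tcp_rot: [0.0, 0.764, -0.645, -0.0]
ft_force: [-0.0, 0.1, 0.0]
gripper_width: 0.0234
```

Emit:
{"method": "jog_arm", "body": {"deltas": [[[0,0,0,0,0],[0,0,0,0,0],[0,0,0,0,0],[0,0,0,0,0],[0,0,0,0,0]]]}}

```text
time_s: 5.3
position: [0.541, -0.2756, 0.1577]
tcp_rot: [-0.0, 0.764, -0.645, 0.0]
ft_force: [0.5, 0.4, -1.2]
gripper_width: 0.0136
```

Emit:
{"method": "jog_arm", "body": {"deltas": [[[0,0,0,-0.1,0],[0,0,0,-0.2,0],[0,0,0,-0.2,0],[0,0,0,-0.2,0],[0,0,0,-0.2,0]]]}}

```text
time_s: 5.8
position: [0.5402, -0.2753, 0.2666]
tcp_rot: [0.0, 0.764, -0.645, -0.001]
ft_force: [0.7, 0.1, -3.6]
gripper_width: 0.0135
```

Emit:
{"method": "jog_arm", "body": {"deltas": [[[0,0,0,-0.2,0],[0,0,0,-0.2,0],[0,0,0,-0.1,0],[0,0,0,0,0],[0,0,0,0,0]]]}}

```text
time_s: 6.3
position: [0.5403, -0.2751, 0.3244]
tcp_rot: [0.0, 0.764, -0.645, -0.001]
ft_force: [-0.1, 0.5, -4.5]
gripper_width: 0.0135
```

Run:
```python
from h import *
np.set_printoptions(precision=4,suppress=True)
for i in range(3):
    s=r.state(); print(s['ft_force'],s['wrist_torque'],s['position'],s['gripper_width']); r.search_frame
    im,d=r.grab_frame('scene')
save('s2',cv2.resize(im[90:310,90:390],(800,587)))
```

```text
[-0.0728  0.4584 -4.5026] [ 0.0325  0.155  -0.0184] [ 0.5403 -0.2751  0.3244] 0.013490065329777713
[ 0.1327  0.1595 -3.3205] [-0.0214  0.0804 -0.0012] [ 0.5402 -0.2751  0.3239] 0.013761356606760354
[ 0.0323 -0.2628 -3.5608] [-0.0111  0.1064  0.0255] [ 0.5402 -0.2752  0.3237] 0.013957707164583671
```

View pics/s2.png

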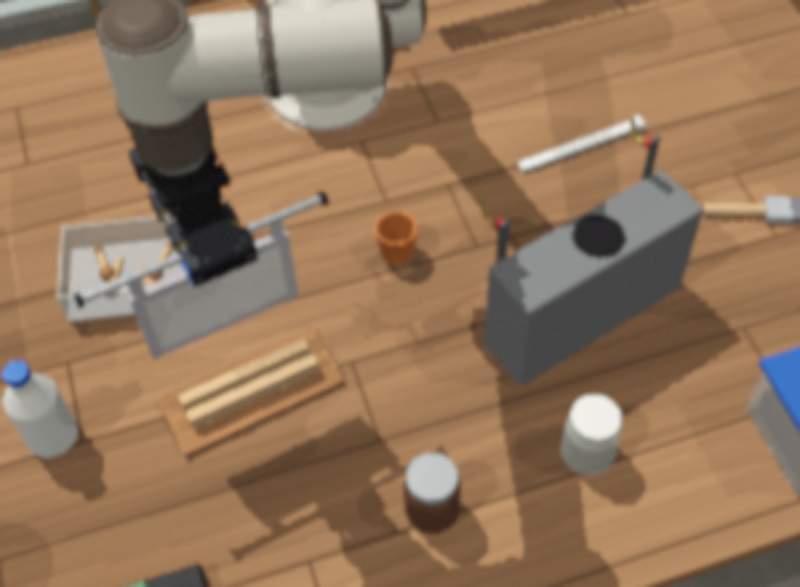

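Emit:
{"method": "jog_arm", "body": {"deltas": [[[0,-0.1,0.045,0,0],[0,-0.2,0.045,0,0],[0,-0.3,0.045,0,0],[0,-0.3,0.045,0,0],[0,-0.3,0.045,0,0]]]}}

```text
time_s: 6.95
position: [0.4888, -0.1367, 0.3251]
tcp_rot: [0.0, 0.764, -0.645, -0.001]
ft_force: [0.4, 0.6, -4.5]
gripper_width: 0.0139
```

Emit:
{"method": "jog_arm", "body": {"deltas": [[[0,-0.3,0,0,0],[0,-0.3,0,0,0],[0,-0.3,0,0,0],[0,-0.3,0,0,0],[0,-0.3,0,0,0]]]}}

```text
time_s: 7.45
position: [0.4587, 0.0407, 0.3255]
tcp_rot: [0.0, 0.764, -0.645, -0.0]
ft_force: [0.9, -0.1, -3.6]
gripper_width: 0.0137
```

Emit:
{"method": "jog_arm", "body": {"deltas": [[[0,-0.3,0,0,0],[0,-0.3,0,0,0],[0,-0.3,0,0,0],[0,-0.2,0,0,0],[0,-0.1,0,0,0]]]}}

```text
time_s: 7.95
position: [0.4348, 0.1828, 0.3253]
tcp_rot: [0.0, 0.765, -0.644, -0.0]
ft_force: [-0.4, 0.1, -2.7]
gripper_width: 0.0136
```

Emit:
{"method": "jog_arm", "body": {"deltas": [[[0,0,0,0,-0.02],[0,0,0,0,-0.03],[0,0,0,0,0],[0,0,0,0,0],[0,0,0,0,0]]]}}

```text
time_s: 8.45
position: [0.4359, 0.1809, 0.3257]
tcp_rot: [0.0, 0.795, -0.607, -0.0]
ft_force: [0.0, 0.0, -3.2]
gripper_width: 0.0136
```

Run:
```python
from h import *
np.set_printoptions(precision=4,suppress=True)
s=r.state(); print(s['position'],s['joint_positions'],s['ft_force'],s['tcp_rot'])
o=[]
for n in ['scene','side','wrist']:
    im,d=r.grab_frame(n); np.save(n+'_i2.npy',im); np.save(n+'_d2.npy',d); o.append(im)
    for k in ['hook_left','hook_right','filter_grip','filter_rod_left','filter_rod_right']:
        for q in r.mark_of(n,k)[:2]: 
            u=q['position']; dd=d[int(np.clip(u[1],0,383)),int(np.clip(u[0],0,511))]
            print(n,k,np.array(u),round(q['score'],2),'z.24',at_z(n,u,.24)[0],'dep',at_depth(n,u,dd)[0])
a=cv2.resize(o[0][90:240,210:370],(400,375),interpolation=2); b=cv2.resize(o[1][130:280,150:310],(400,375),interpolation=2)
save('s3',np.hstack([a,b])); save('w3',o[2])
```

```text
[0.4359 0.1809 0.3257] [ 0.7388  0.0578 -0.163  -0.     -1.3501 -0.4721] [ 0.0442  0.0113 -3.1683] [ 0.0001  0.7948 -0.6068 -0.    ]
scene hook_left [326.6 138.1] 0.4 z.24 [0.4545 0.3196 0.24  ] dep [0.4605 0.3157 0.2475]
scene hook_right [267.5 170.6] 0.45 z.24 [0.5244 0.0643 0.24  ] dep [ 0.3464  0.1376 -0.0002]
scene filter_grip [293.1 120.6] 0.72 z.24 [0.3313 0.2391 0.24  ] dep [0.4915 0.1586 0.4162]
scene filter_rod_left [321.3 111.3] 0.82 z.24 [0.3214 0.3596 0.24  ] dep [ 0.096   0.4977 -0.0056]
scene filter_rod_left [109.6 251.7] 0.25 z.24 [ 0.6589 -0.4945  0.24  ] dep [ 0.5501 -0.5261  0.0656]
scene filter_rod_right [259.1 137.2] 0.74 z.24 [0.3683 0.09   0.24  ] dep [0.1585 0.1684 0.0007]
side hook_left [199.6 238.2] 0.61 z.24 [0.4737 0.3259 0.24  ] dep [0.4733 0.3261 0.2407]
side hook_left [337.2 155. ] 0.41 z.24 [ 0.3868 -0.3011  0.24  ] dep [0.1438 0.1379 0.7367]
side filter_grip [236.6 197.9] 0.61 z.24 [0.5104 0.1225 0.24  ] dep [0.2656 0.3294 0.6484]
side filter_rod_left [216.6 226.7] 0.67 z.24 [0.4682 0.2553 0.24  ] dep [0.5261 0.2153 0.137 ]
wrist hook_right [162.8  51. ] 0.86 z.24 [0.5344 0.0841 0.24  ] dep [0.5343 0.0841 0.2403]
wrist hook_right [322.5  51. ] 0.25 z.24 [0.4127 0.051  0.24  ] dep [0.3716 0.0033 0.0071]
wrist filter_grip [250.5 254. ] 0.73 z.24 [0.4204 0.2384 0.24  ] dep [0.4367 0.177  0.3523]
wrist filter_rod_right [251.1   3.5] 0.61 z.24 [0.4759 0.0332 0.24  ] dep [0.4676 0.063  0.3477]
```

View pics/s3.png

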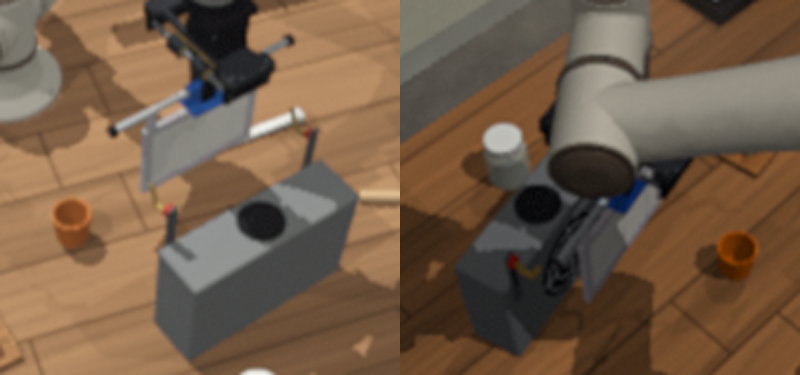

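View pics/w3.png

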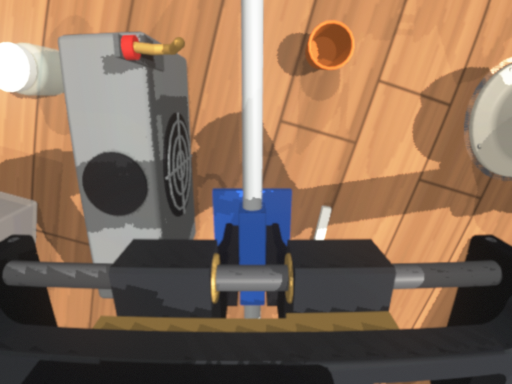

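The pictures show the frame held square in front of the box. The wrist view has the right cradle from (137,47) to (183,43). I'll refine the cradles in the fan box frame from the depth data.

Run:
```python
from h import *
np.set_printoptions(precision=1,suppress=True,linewidth=150)
t=np.radians(15);o=np.array([.5025,.204,.24]);M=np.array([[np.cos(t),np.sin(t),0],[-np.sin(t),np.cos(t),0],[0,0,1]])
for n,s in [('scene',''),('side',''),('wrist','2')]:
    im=np.load(f'{n}_i{s}.npy');d=np.load(f'{n}_d{s}.npy')
    uu,vv=np.meshgrid(np.arange(512),np.arange(384))
    P=at_depth(n,np.c_[uu.ravel(),vv.ravel()],d.ravel()); L=(P-o)@M.T*1000
    hsv=cv2.cvtColor(im,cv2.COLOR_RGB2HSV).reshape(-1,3).astype(int)
    for sd in [1,-1]:
        m=(abs(L[:,1]-125*sd)<25)&(L[:,0]>-35)&(L[:,0]<45)&(abs(L[:,2]-5)<35)&(d.ravel()>0)
        b=m&(hsv[:,0]>14)&(hsv[:,0]<35)&(hsv[:,1]>90)
        q=L[b]; 
        if len(q)<3: print(n,sd,'none');continue
        print(n,sd,len(q),'y',np.median(q[:,1]))
        for x0 in range(-30,30,6):
            k=q[(q[:,0]>=x0)&(q[:,0]<x0+6)]
            if len(k): print('  x',x0,len(k),'z med/min',np.median(k[:,2]),k[:,2].min())
```

```text
scene 1 16 y 119.39472986509813
  x -24 1 z med/min 18.907690965394465 18.907690965394465
  x -12 4 z med/min 0.8383286666472367 -3.1153160476984354
  x -6 4 z med/min -3.671350827885167 -6.99081624320308
  x 0 3 z med/min -1.9911212559018399 -4.530987985337687
  x 6 4 z med/min -2.000575735155441 -3.334943048735717
scene -1 28 y -130.1472700380684
  x -24 1 z med/min 23.758469080372492 23.758469080372492
  x -18 7 z med/min 22.56915466850762 9.897437660373543
  x -12 8 z med/min 8.143941703980694 -4.386255525314686
  x -6 5 z med/min 1.1284195985408196 -3.0245954313958823
  x 0 6 z med/min -2.0001508318097105 -3.8291609970668716
  x 6 1 z med/min 1.9408123072202077 1.9408123072202077
side 1 27 y 126.0643643042188
  x -24 3 z med/min 20.94694686997545 20.74584170976168
  x -18 5 z med/min 15.208260497136417 6.2515120708392935
  x -12 3 z med/min 2.6264969592615373 2.573386584401316
  x -6 2 z med/min -1.1334144378186695 -1.4451756006736982
  x 0 3 z med/min -5.013209285638087 -6.6144629140427735
  x 6 6 z med/min -3.5982364923247134 -10.671557934895937
  x 12 5 z med/min 5.3789172698
[... 317 characters left out ...]
632831 -4.503830502387451
  x 6 4 z med/min 1.5016537359987536 -0.7330757738883698
  x 12 3 z med/min 6.4449181091126295 4.05108982454494
  x 18 1 z med/min 8.347457813536296 8.347457813536296
wrist 1 none
wrist -1 577 y -125.00989306794844
  x -24 81 z med/min 25.938363113217676 18.340050138675124
  x -18 70 z med/min 23.66001373464949 4.792046054951982
  x -12 45 z med/min 7.43140864867714 -2.913624167875828
  x -6 71 z med/min 0.792956733025485 -3.199442374219208
  x 0 82 z med/min 0.9473104403643628 -2.82335195067579
  x 6 118 z med/min 3.5176367998348557 -3.1311669058347036
  x 12 108 z med/min 11.138344398178097 2.423310400195694
  x 24 2 z med/min -26.53179242800252 -27.27274965124593
```

Emit:
{"method": "jog_arm", "body": {"deltas": [[[0,-0.01,-0.1,0,0],[0,-0.01,-0.18,0,0],[0,-0.01,-0.18,0,0],[0,-0.01,-0.126,0,0],[0,0,0,0,0]]]}}

```text
time_s: 9.85
position: [0.5048, 0.2054, 0.3245]
tcp_rot: [0.0, 0.795, -0.607, 0.0]
ft_force: [-0.8, 0.1, -2.9]
gripper_width: 0.0141
```

Emit:
{"method": "jog_arm", "body": {"deltas": [[[0,0,0,0.1,0],[0,0,0,0.15,0],[0,0,0,0.15,0],[0,0,0,0.1,0],[0,0,0,0,0]]]}}

```text
time_s: 10.35
position: [0.5012, 0.2038, 0.2635]
tcp_rot: [0.002, 0.795, -0.606, -0.001]
ft_force: [0.3, -0.5, -2.3]
gripper_width: 0.0136
```

Run:
```python
from h import *
np.set_printoptions(precision=4,suppress=True)
F=[];T=[]
for i in range(6):
    s=r.state(); F.append(s['ft_force']);T.append(s['wrist_torque'])
    im,d=r.grab_frame(['wrist','scene','wrist','side','wrist','wrist'][i])
    if i==1: a=im
    if i==3: b=im
print(s['position'],np.mean(F,0),np.std(F,0),np.mean(T,0),np.std(T,0))
t=np.radians(15);o=np.array([.5025,.204,.24]);M=np.array([[np.cos(t),np.sin(t),0],[-np.sin(t),np.cos(t),0],[0,0,1]])
print('fanbox',M@(s['position']-o))
a=cv2.resize(a[90:240,210:370],(400,375),interpolation=2); b=cv2.resize(im[0:240,100:356],(400,375),interpolation=2)
save('s4',np.hstack([a,b]))
```

```text
[0.5031 0.2048 0.2669] [ 0.4143 -0.1947 -2.9411] [0.3462 0.3143 0.5193] [0.0126 0.1084 0.0028] [0.0273 0.0456 0.0252]
fanbox [0.0008 0.0006 0.0269]
```

View pics/s4.png

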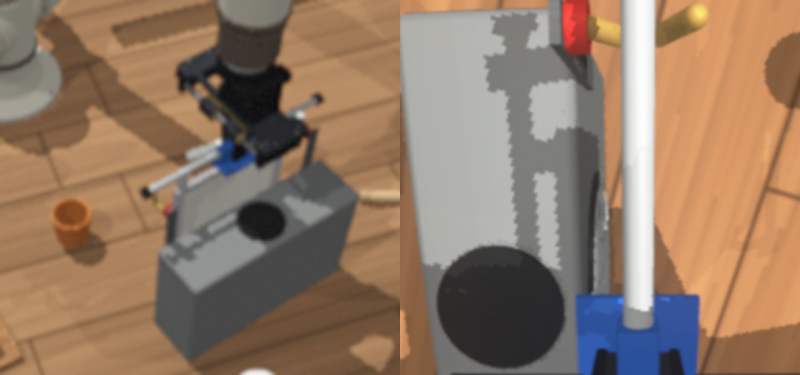

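The rod sits over the right cradle in the wrist crop, and the TCP is within 1 mm of the hang middle in plan. Now I'll lower slowly.

Emit:
{"method": "jog_arm", "body": {"deltas": [[[0,0,0,0.05,0],[0,0,0,0.05,0],[0,0,0,0.04,0],[0,0,0,0.03,0],[0,0,0,0.01,0]]]}}

```text
time_s: 11.15
position: [0.5024, 0.2044, 0.2434]
tcp_rot: [0.001, 0.795, -0.606, -0.0]
ft_force: [0.3, -0.2, -3.9]
gripper_width: 0.0135
```

Emit:
{"method": "jog_arm", "body": {"deltas": [[[0,0,0,0.01,0],[0,0,0,0.01,0],[0,0,0,0.01,0],[0,0,0,0,0],[0,0,0,0,0]]]}}

```text
time_s: 11.65
position: [0.5027, 0.2046, 0.2406]
tcp_rot: [-0.0, 0.795, -0.606, 0.0]
ft_force: [0.6, -0.4, -3.8]
gripper_width: 0.014
```

Emit:
{"method": "jog_arm", "body": {"deltas": [[[0,0,0,0.01,0],[0,0,0,0.01,0],[0,0,0,0.01,0],[0,0,0,0,0],[0,0,0,0,0]]]}}

```text
time_s: 12.15
position: [0.5026, 0.2045, 0.2369]
tcp_rot: [0.0, 0.795, -0.606, 0.0]
ft_force: [-0.1, 0.6, -4.0]
gripper_width: 0.0138
```

Emit:
{"method": "jog_arm", "body": {"deltas": [[[0,0,0,0.01,0],[0,0,0,0.01,0],[0,0,0,0,0],[0,0,0,0,0]]]}}

```text
time_s: 12.55
position: [0.5026, 0.2045, 0.2345]
tcp_rot: [0.0, 0.795, -0.606, -0.0]
ft_force: [-0.6, -0.1, -3.4]
gripper_width: 0.0137
```

Emit:
{"method": "jog_arm", "body": {"deltas": [[[0,0,0,0.005,0],[0,0,0,0.005,0],[0,0,0,0.005,0],[0,0,0,0,0]]]}}

```text
time_s: 12.95
position: [0.5026, 0.2045, 0.2326]
tcp_rot: [0.0, 0.795, -0.606, -0.0]
ft_force: [0.1, 0.2, -3.9]
gripper_width: 0.0139
```

```bash
cat > f.py <<'E'
from h import *
import sys
np.set_printoptions(precision=3,suppress=True)
F=[];T=[];Z=[]
for i in range(int(sys.argv[1]) if len(sys.argv)>1 else 4):
    s=r.state(); F.append(s['ft_force']);T.append(s['wrist_torque']);Z.append(s['position']); r.grab_frame('wrist')
R_=np.array([[np.cos(.262),np.sin(.262),0],[-np.sin(.262),np.cos(.262),0],[0,0,1]])
print(s['time_s'],'z',np.mean(Z,0),'F box',R_@np.mean(F,0),'T box',R_@np.mean(T,0),'Fz',np.array(F)[:,2])
E
python3 f.py
```

```text
13.1 z [0.503 0.205 0.233] F box [ 0.478  0.367 -3.706] T box [0.037 0.111 0.015] Fz [-3.944 -3.57  -4.111 -3.198]
```

Emit:
{"method": "jog_arm", "body": {"deltas": [[[0,0,0,0.005,0],[0,0,0,0.005,0],[0,0,0,0,0]]]}}

```text
time_s: 13.45
position: [0.5025, 0.2045, 0.2314]
tcp_rot: [0.0, 0.795, -0.606, -0.0]
ft_force: [0.2, -0.2, -4.2]
gripper_width: 0.0135
```

Emit:
{"method": "jog_arm", "body": {"deltas": [[[0,0,0,0.005,0],[0,0,0,0,0],[0,0,0,0,0]]]}}

```text
time_s: 13.75
position: [0.5026, 0.2045, 0.2309]
tcp_rot: [0.0, 0.795, -0.606, 0.0]
ft_force: [0.9, -0.5, -3.7]
gripper_width: 0.0138
```

```bash
python3 f.py
```

```text
13.9 z [0.503 0.205 0.231] F box [ 0.221 -0.325 -3.408] T box [ 0.058  0.128 -0.001] Fz [-3.709 -3.789 -3.276 -2.858]
```

Emit:
{"method": "jog_arm", "body": {"deltas": [[[0,0,0,0.005,0],[0,0,0,0.005,0],[0,0,0,0,0]]]}}

```text
time_s: 14.25
position: [0.5025, 0.2045, 0.2296]
tcp_rot: [0.0, 0.795, -0.606, -0.0]
ft_force: [-0.3, -0.3, -3.9]
gripper_width: 0.0139
```

Emit:
{"method": "jog_arm", "body": {"deltas": [[[0,0,0,0.005,0],[0,0,0,0,0],[0,0,0,0,0]]]}}

```text
time_s: 14.55
position: [0.5026, 0.2045, 0.2291]
tcp_rot: [0.0, 0.795, -0.606, -0.0]
ft_force: [-0.6, -0.4, -2.8]
gripper_width: 0.014
```

```bash
python3 f.py
```

```text
14.7 z [0.503 0.205 0.229] F box [-0.389  0.14  -3.368] T box [ 0.042  0.111 -0.008] Fz [-2.792 -3.56  -3.62  -3.498]
```

Emit:
{"method": "jog_arm", "body": {"deltas": [[[0,0,0,0.005,0],[0,0,0,0.005,0],[0,0,0,0,0]]]}}

```text
time_s: 15.05
position: [0.5027, 0.2046, 0.2281]
tcp_rot: [-0.0, 0.795, -0.606, 0.0]
ft_force: [0.0, -0.4, -2.4]
gripper_width: 0.0132
```

Emit:
{"method": "jog_arm", "body": {"deltas": [[[0,0,0,0.005,0],[0,0,0,0,0],[0,0,0,0,0]]]}}

```text
time_s: 15.35
position: [0.5027, 0.2046, 0.2276]
tcp_rot: [-0.0, 0.795, -0.606, 0.0]
ft_force: [-0.6, -0.1, -1.4]
gripper_width: 0.0137
```

```bash
python3 f.py
```

```text
15.5 z [0.503 0.205 0.228] F box [-0.108  0.202 -1.839] T box [-0.085  0.138 -0.015] Fz [-1.449 -1.587 -2.07  -2.249]
```

Right hook touched first (negative T_x), as predicted. I'll continue slowly so the frame pivots onto the left one.

Emit:
{"method": "jog_arm", "body": {"deltas": [[[0,0,0,0.005,0],[0,0,0,0,0],[0,0,0,0,0]]]}}

```text
time_s: 15.85
position: [0.5028, 0.2046, 0.2273]
tcp_rot: [-0.0, 0.795, -0.606, 0.0]
ft_force: [-1.5, -0.4, 1.6]
gripper_width: 0.0136
```

Emit:
{"method": "jog_arm", "body": {"deltas": [[[0,0,0,0.005,0],[0,0,0,0,0],[0,0,0,0,0]]]}}

```text
time_s: 16.15
position: [0.5028, 0.2046, 0.2271]
tcp_rot: [-0.0, 0.795, -0.606, 0.0]
ft_force: [-1.7, 0.1, 6.3]
gripper_width: 0.014
```

```bash
python3 f.py
```

```text
16.3 z [0.503 0.205 0.227] F box [-2.126  0.821  5.257] T box [ 0.047  0.896 -0.008] Fz [6.282 4.875 4.965 4.905]
```

Emit:
{"method": "jog_arm", "body": {"deltas": [[[0,0,0.008,0,0],[0,0,0,0,0],[0,0,0,0,0]]]}}

```text
time_s: 16.65
position: [0.5027, 0.2046, 0.2271]
tcp_rot: [-0.001, 0.795, -0.606, 0.001]
ft_force: [0.7, 0.2, 5.0]
gripper_width: 0.0136
```

```bash
python3 f.py
```

```text
16.8 z [0.503 0.205 0.227] F box [0.399 0.538 5.668] T box [-0.225 -0.041 -0.033] Fz [4.983 6.664 5.51  5.516]
```

Emit:
{"method": "jog_arm", "body": {"deltas": [[[0,0,0,0.003,0],[0,0,0,0,0],[0,0,0,0,0],[0,0,0,0,0]]]}}

```text
time_s: 17.25
position: [0.5028, 0.2046, 0.2271]
tcp_rot: [-0.001, 0.795, -0.606, 0.001]
ft_force: [0.0, 0.7, 7.4]
gripper_width: 0.0137
```

```bash
python3 f.py
```

```text
17.4 z [0.503 0.205 0.227] F box [0.101 0.537 7.178] T box [-0.168  0.142 -0.021] Fz [7.415 7.042 7.208 7.049]
```

Emit:
{"method": "jog_arm", "body": {"deltas": [[[0,0,0,0.003,0],[0,0,0,0.002,0],[0,0,0,0,0],[0,0,0,0,0],[0,0,0,0,0]]]}}

```text
time_s: 17.95
position: [0.5028, 0.2046, 0.227]
tcp_rot: [-0.001, 0.795, -0.606, 0.001]
ft_force: [-1.1, -0.5, 8.6]
gripper_width: 0.0134
```

```bash
python3 f.py 5
```

```text
18.15 z [0.503 0.205 0.227] F box [-0.942 -0.372  8.478] T box [-0.128  0.404 -0.011] Fz [8.622 8.022 8.674 8.403 8.667]
```

Emit:
{"method": "jog_arm", "body": {"deltas": [[[0,0,0.003,0.003,0],[0,0,0,0.003,0],[0,0,0,0,0],[0,0,0,0,0],[0,0,0,0,0]]]}}

```text
time_s: 18.7
position: [0.5028, 0.2046, 0.227]
tcp_rot: [-0.002, 0.795, -0.606, 0.001]
ft_force: [-0.5, 0.5, 10.9]
gripper_width: 0.0139
```

```bash
python3 f.py 5
```

```text
18.9 z [0.503 0.205 0.227] F box [-1.438  0.209 10.314] T box [-0.133  0.476 -0.008] Fz [10.908  9.461 10.688 10.165 10.349]
```

Emit:
{"method": "jog_arm", "body": {"deltas": [[[0,0,0.003,0.004,0],[0,0,0,0,0],[0,0,0,0,0],[0,0,0,0,0],[0,0,0,0,0]]]}}

```text
time_s: 19.45
position: [0.5028, 0.2046, 0.2269]
tcp_rot: [-0.002, 0.795, -0.606, 0.002]
ft_force: [-1.0, -0.3, 11.0]
gripper_width: 0.0137
```

```bash
python3 f.py 16
```

```text
20.2 z [0.503 0.205 0.227] F box [-1.157 -0.099 11.867] T box [-0.187  0.414 -0.02 ] Fz [11.002 12.032 11.    12.116 12.081 11.599 11.532 12.387 12.38  12.069
 11.481 11.221 12.02  12.543 12.988 11.415]
```

Emit:
{"method": "jog_arm", "body": {"deltas": [[[0,0,0,-0.004,0],[0,0,0,-0.004,0],[0,0,0,-0.004,0],[0,0,0,-0.003,0],[0,0,0,0,0]]]}}

```text
time_s: 20.75
position: [0.5027, 0.2046, 0.2271]
tcp_rot: [-0.002, 0.795, -0.606, 0.001]
ft_force: [2.3, 1.3, 6.0]
gripper_width: 0.0138
```

```bash
python3 f.py 5
```

```text
20.95 z [0.503 0.205 0.227] F box [1.831 0.091 5.915] T box [-0.349 -0.456 -0.008] Fz [5.992 6.141 6.583 5.341 5.518]
```

Emit:
{"method": "jog_arm", "body": {"deltas": [[[0,0,-0.003,-0.004,0],[0,0,-0.002,-0.004,0],[0,0,0,-0.004,0],[0,0,0,-0.002,0],[0,0,0,0,0]]]}}

```text
time_s: 21.5
position: [0.5019, 0.2045, 0.2273]
tcp_rot: [-0.0, 0.795, -0.606, 0.0]
ft_force: [4.0, 0.6, 1.6]
gripper_width: 0.0135
```

```bash
python3 f.py 5
```

```text
21.7 z [0.502 0.204 0.227] F box [4.132 0.102 1.574] T box [-0.268 -1.095  0.002] Fz [1.628 1.554 1.57  0.913 2.206]
```

Emit:
{"method": "jog_arm", "body": {"deltas": [[[0,0,-0.004,0,0],[0,0,-0.003,0,0],[0,0,0,0,0],[0,0,0,0,0]]]}}

```text
time_s: 22.15
position: [0.5017, 0.2043, 0.2272]
tcp_rot: [0.001, 0.795, -0.606, -0.0]
ft_force: [0.3, 1.2, 2.1]
gripper_width: 0.0139
```

```bash
python3 f.py 5
```

```text
22.35 z [0.502 0.204 0.227] F box [0.142 1.199 2.458] T box [ 0.197  0.131 -0.058] Fz [2.104 2.898 1.307 3.133 2.845]
```

Emit:
{"method": "jog_arm", "body": {"deltas": [[[0,0,0,-0.004,0],[0,0,0,-0.003,0],[0,0,0,0,0],[0,0,0,0,0]]]}}

```text
time_s: 22.8
position: [0.5019, 0.2042, 0.2276]
tcp_rot: [0.001, 0.795, -0.606, -0.0]
ft_force: [-0.4, 0.6, -0.9]
gripper_width: 0.0136
```

```bash
python3 f.py 5
```

```text
23.0 z [0.502 0.204 0.228] F box [-0.299  0.833 -1.694] T box [ 0.072  0.245 -0.071] Fz [-0.895 -1.458 -2.745 -2.012 -1.359]
```

Emit:
{"method": "jog_arm", "body": {"deltas": [[[16,0,0,0,0],[20,0,0,0,0],[25,0,0,0,0],[35,0,0,0,0],[50,0,0,0,0]]]}}

```text
time_s: 23.55
position: [0.5025, 0.2045, 0.2286]
tcp_rot: [-0.0, 0.795, -0.606, 0.0]
ft_force: [0.2, 0.2, -0.3]
gripper_width: 0.0332
```

Emit:
{"method": "jog_arm", "body": {"deltas": [[[50,0,0,0,0],[50,0,0,0,0],[50,0,0,0,0],[50,0,0,0,0]]]}}

```text
time_s: 23.95
position: [0.5024, 0.2045, 0.2283]
tcp_rot: [0.0, 0.795, -0.606, 0.0]
ft_force: [0.2, -0.2, -0.6]
gripper_width: 0.0495
```

```bash
python3 f.py 4
```

```text
24.1 z [0.502 0.204 0.228] F box [-0.136 -0.15   0.021] T box [ 0.033  0.094 -0.003] Fz [-0.595  0.124  0.124  0.432]
```

Released and free of load. Now I'll withdraw straight up and look.

Emit:
{"method": "jog_arm", "body": {"deltas": [[[50,0,0,-0.1,0],[50,0,0,-0.2,0],[50,0,0,-0.3,0],[50,0,0,-0.3,0],[50,0,0,-0.3,0]]]}}

```text
time_s: 24.65
position: [0.5023, 0.2042, 0.375]
tcp_rot: [-0.001, 0.795, -0.606, 0.0]
ft_force: [0.6, -0.9, -0.0]
gripper_width: 0.0501
```

Emit:
{"method": "jog_arm", "body": {"deltas": [[[50,0.3,0,0,0],[50,0.3,0,0,0],[50,0,0,0,0],[50,0,0,0,0],[50,0,0,0,0]]]}}

```text
time_s: 25.15
position: [0.5214, 0.1354, 0.3727]
tcp_rot: [-0.0, 0.795, -0.606, 0.0]
ft_force: [-0.1, -0.8, 0.3]
gripper_width: 0.05
```

Run:
```python
from h import *
np.set_printoptions(precision=1,suppress=True)
t=np.radians(15);o=np.array([.5025,.204,.24]);M=np.array([[np.cos(t),np.sin(t),0],[-np.sin(t),np.cos(t),0],[0,0,1]])
out=[]
for n in ['scene','wrist']:
    im,d=r.grab_frame(n); out.append(im)
    for k in ['filter_grip','filter_rod_left','filter_rod_right','hook_left','hook_right']:
        for q in r.mark_of(n,k)[:1]: print(n,k,np.array(q['position']),round(q['score'],2),M@(at_z(n,q['position'],.243)[0]-o)*1000)
a=cv2.resize(out[0][80:240,200:360],(400,400),interpolation=2)
save('s5',np.hstack([a,cv2.resize(out[1],(400,300))[:].copy() if 0 else cv2.copyMakeBorder(cv2.resize(out[1],(400,300)),0,100,0,0,0)]))
```

```text
scene filter_grip [304.8 154.3] 0.83 [1.4 8.8 3. ]
scene filter_rod_left [331.1 139.9] 0.7 [  1.4 129.6   3. ]
scene filter_rod_right [275.2 171.6] 0.65 [   5.3 -122.9    3. ]
scene hook_left [327.1 143.1] 0.4 [  5.2 107.7   3. ]
scene hook_right [269.5 170.2] 0.61 [ -10.7 -135.4    3. ]
wrist filter_grip [252.4 248.3] 0.68 [-2.   5.5  3. ]
wrist filter_rod_right [250.7 131.8] 0.6 [   0.6 -122.5    3. ]
wrist hook_right [253.8 129.8] 0.65 [  -2.5 -124.6    3. ]
```

View pics/s5.png

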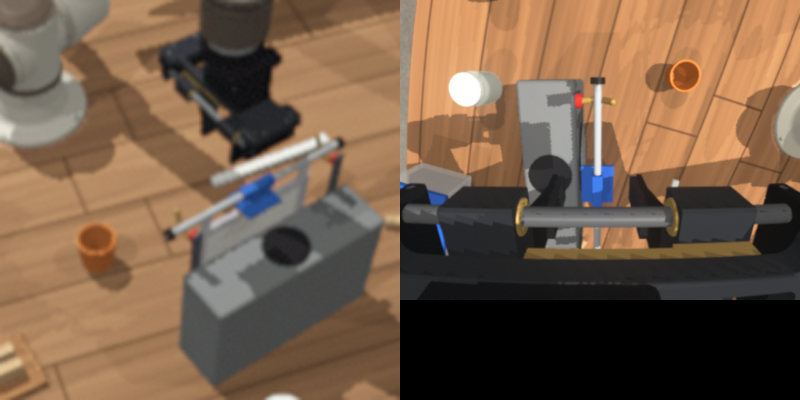

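The frame hangs in both cradles, with the rod crossing each hook and the gripper clear. I'll do a stillness check and hand in.

Emit:
{"method": "jog_arm", "body": {"deltas": [[[50,0,0,0,0],[50,0,0,0,0],[50,0,0,0,0],[50,0,0,0,0],[50,0,0,0,0]]]}}

```text
time_s: 26.25
position: [0.5215, 0.135, 0.3723]
tcp_rot: [0.0, 0.795, -0.606, -0.0]
ft_force: [0.0, 0.4, 0.3]
gripper_width: 0.0502
```

Emit:
{"method": "jog_arm", "body": {"deltas": [[[50,0,0,0,0],[50,0,0,0,0],[50,0,0,0,0],[50,0,0,0,0],[50,0,0,0,0]]]}}

```text
time_s: 26.75
position: [0.5215, 0.1351, 0.3723]
tcp_rot: [0.0, 0.795, -0.606, 0.0]
ft_force: [-0.2, 0.0, 0.0]
gripper_width: 0.05
```

Run:
```python
from h import *
I=[]
for i in range(6): I.append(r.grab_frame('scene')[0].astype(int)[120:220,250:360])
print([(abs(I[k]-I[0])>25).sum() for k in range(6)])
s=r.state(); print(s['ft_force'],s['gripper_width'],s['time_s'])
r.finish_job()
```

```text
[np.int64(0), np.int64(0), np.int64(0), np.int64(0), np.int64(0), np.int64(0)]
[-0.64553062  0.47761649  0.56652752] 0.049715092763020725 27.05
the job is handed in; nothing more can be done
```

The filter frame hangs by its rod in both brass hooks, released and still, and the job was handed in at 27 s. `finish_job` gives no verdict, so the outcome rests on my own checks.

- **Feel and press:** The right hook touched first, then the left took its share. I pressed with about 11.9 N beyond the frame's weight for over 1 s, with single readings up to 13 N. From the small wrist moment I estimate 6–9 N on each hook. Each hook's load was inferred, not measured directly.
- **Release:** I eased off until the hooks carried roughly half to two thirds of the frame's weight (about 3.4 N), then opened the gripper and withdrew straight up.
- **Final position:** By eye, the rod crosses both hooks and lies in the cradles. The rod's marked points came out within about 5 mm of the hook positions I measured before hanging.
- **Stillness:** Six pictures over 0.3 s showed no change, the wrist force was near zero, and the gripper stands clear.

**Disagreements:** The network's own hook marks in the scene view were up to 17 mm off the rod points. They had low scores, and the wrist view did not bear them out for the right hook. A sideways force of up to 4 N came up while easing off; I relieved it with a shift of under 1 mm before letting go.

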